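# Load the sleeve and the ring onto the assembly jig

### The job

Load the assembly jig from the foam tray: put the tall narrow sleeve over the slim tall post and the low wide ring over the thick short post, each all the way down, standing flat on the jig's base plate. Leave the solid plug where it stands on the tray.

Things in the scene. Friction and masses are not known exactly. Their poses are not given: they have to be found in the camera images.
- sleeve: tall narrow open tube, black plastic, outer diameter 40 mm, bore 32 mm right through, 50 mm tall, 32 g, loose and upright on the white foam tray's flat floor (20 mm above the table; tray fixed, 210 x 330 mm outside, rim 32 mm above the table). Sleeve, ring and plug stand in one row, about 95 mm apart, in any order, roughly along world y. Origin: centre of its underside; z up along its axis.
- ring: low wide open ring, black plastic, outer diameter 54 mm, bore 42 mm right through, 24 mm tall, 30 g, lying flat and loose on the same tray floor. Origin: centre of its underside; z up along its axis.
- plug: bystander: solid black plastic disc without a hole, diameter 46 mm, 30 mm tall, loose on the same tray floor. Origin: centre of its underside; z up.
- jig: fixed jig: aluminium plate 110 (x) x 200 (y) x 12 mm with two upright round steel posts; left or right of the tray, yaw within 25 degrees of zero. Origin: centre of the plate's underside, at table height; z up. Slim tall post: diameter 12 mm, 62 mm above the plate, at x 0, y +50 mm in the jig's frame. Thick short post: diameter 22 mm, 32 mm above the plate, at x 0, y -50 mm.
Things that resemble listed ones, but are neither listed nor needed, are in the scene too. What is shaped like the ring but red is not meant. Leave any red look-alike of the sleeve alone.

How it is judged:
At the end, for the whole second after the job is handed in: The sleeve is threaded on the slim tall post and the ring on the thick short post: each centre within 13 mm of its post's axis along each of the jig's x and y, its underside within 4 mm of the plate's top, upright within 0.12 rad, and at rest (below 0.02 m/s) (x of sleeve in the frame of jig between -0.013 and 0.013 m and y of sleeve in the frame of jig between 0.037 and 0.063 m and z of sleeve in the frame of jig between 0.008 and 0.016 m and angle between each of sleeve, ring's own z axis and vertical below 0.12 rad and linear speed of each of sleeve, ring below 0.02 m/s and x of ring in the frame of jig between -0.013 and 0.013 m and y of ring in the frame of jig between -0.063 and -0.037 m and z of ring in the frame of jig between 0.008 and 0.016 m); the robot touches nothing.
It fails at once if the solid plug is moved by more than 30 mm (distance of plug from where it was at the start of the episode above 0.03 m).
It also fails if it takes over 58 s, if anything falls off the work surface, if the arm or the gripper's body presses on something with over 40 N, if the wrist force passes 120 N, or if a joint passes its speed limit or range.

### The arm

A 7-joint arm with a two-finger parallel gripper is mounted at the origin on the work surface. World frame = base frame: x ahead of the robot, y to its left, z up, the work surface at z = 0. Lengths are in m, angles in rad, forces in N, time in s.
With the tool pointing down it reaches from about 0.35 to 0.9 m from the base axis. Payload 8.1 kg.
Tool frame: the origin (TCP) lies midway between the tips of the shut fingers; the grasp point (between the pads) lies 19 mm behind it; z points along the fingers, y is the line along which they close (so a half turn about z gives the same grasp; the last joint's range is limited). The gripper opens to 92 mm and grips with 3 to 60 N. Pads are 19 mm wide; open, the fingers measure 130 mm over their backs; the gripper's body (75 mm by 190 mm) begins 47 mm behind the grasp point.
Start: joints at [1.037, 0.434, 0.025, 1.573, -0.012, 1.134, -0.075], TCP at [0.261, -0.568, 0.203] pointing down, gripper open.
Joint ranges: [-2.62, 2.62], [-0.44, 2.09], [-1.27, 1.32], [0.08, 2.57], [-1.32, 4.46], [0.12, 2], [-2.74, 2.74]. Speed limits (rad/s): [2.22, 2.22, 3.01, 3.01, 3.14, 3.14, 3.14].

### API

Orientations are given as a rotation vector (axis times angle).
In Python, from cell import arm gives the robot as it stands.
- The arm moves only by the tool move_arm, never from a script. Its argument "motion" is a list of rows, each an object of numbers: "tx", "ty", "tz": the shift along the tool's x, y, z normalised to -1 to 1, where 1 is 1000 mm; "twist": the turn about the tool's z normalised to -1 to 1, where 1 is pi/2 rad. In form: [{"tx": .., "ty": .., "tz": .., "twist": ..}, ...]. A call has 1 to 12 rows; each row shifts and turns the commanded pose from where the row before left it, along the tool's axes as they then stand; what a row does not reach is not made up. A row lasts 1/10 s, in which the tool goes at most 50 mm and 8.59 degrees, less where a joint would pass 70% of its speed; a pose out of reach is approached as far as the arm can. A call with a number of a shift or a turn outside -1 to 1 is refused whole. A call with a gripper value outside its range is refused whole. "gripper" is the gripper's target within -1 to 1 (shut at 1, half-way at 0, fully open at -1), set as the call begins (left out, the last holds). The fingers move at their own pace and stop on an object; "squeeze" is the grip in N (left out, the last holds). Time passes only in rows, so rows that do not move let the fingers close. It gives the time, the measured TCP pose, the force, the opening and the grip force at its end, in the units of the state.
- arm.observe(): the state, without advancing time (a new reading comes with each control period).
- arm.get_image(name): name is "side" or "top" or "wrist"; returns the picture (480x640x3 uint8, red, green, blue); there is no depth.
- arm.calibration(name): a dict with "K" (3x3 intrinsics, pixels), "T" (4x4, takes a point from camera to world coordinates). Camera axes: x right, y down, z forward; pixel columns grow to the right and rows downward; lengths in m; the calibration is good to about 2 mm. A picture is of the moment at which its call begins: read the wrist's pose just before it. calibration takes no time and is no camera call; for the wrist camera it gives the pose at the moment of the call.
- arm.sign_off(): hands the job in; it is judged then, once.
Trained networks look in the newest picture that a camera, given by its name, has taken for a name from the list of things; names that differ only in an ending like _2 or _b are one class to them, and where a whole thing is asked for, a point or a joint stands for the part that bears it (a point fixed in the world has none). Each returns a list of dicts, best first, with "conf" (0 to 1); they miss things now and then, are a little off and sometimes report something else, mostly with a low value. They report only what shows in the picture. A call takes as long as a camera call. They do not tell look-alikes from the thing itself.
- arm.look_for(camera, query): "point" ([column, row] as shares, 0 to 1, of the picture: columns of its width, rows of its height, amid what is visible of it).
- arm.regions_of(camera, query): "region" (480x640 bool, what is visible of it) and "point" ([column, row] as shares, 0 to 1, of the picture: columns of its width, rows of its height, amid what is visible of it).
- arm.place_of(camera, query): "point" ([column, row] as shares, 0 to 1, of the picture: columns of its width, rows of its height: a listed point, or the origin of a listed thing).
The state is a dict: "clock": time; "joints": joint angles; "dq": joint speeds; "joint_efforts": joint torques, N m; "position": TCP position; "ee_rot": TCP orientation; "force": force on the tool from outside, world axes, zero at the start; "ft_torque": the same for the moment, N m; "width": opening from 0.0 (shut) to 1.0 (fully open); "gripper_force": force on a finger pad.
Only numpy, scipy, OpenCV 4.12 (cv2) and the standard library are available. Lean on these libraries where they do the work, as an engineer would, in place of code of your own. Each camera call takes 0.05 s, during which the arm holds its last target. There are 200 camera calls.

## Working session

There is one attempt and no reset: what is moved stays moved. The work goes in short steps, Python scripts to look and compute and a tool call to move; the robot and the scene stay as the last step left them, time stands still between calls to the robot, and variables do not carry over. Pictures are saved under pics/ and viewed, at most 13 in all, crops included, and the job is handed in when it is done.

Besides the shell and the picture viewer there is one more tool, called after "Emit:" as a command line: name --argument value ..., lists and objects as JSON in quotes. move_arm: Moves the arm, as the interface text tells. Scaled input: -1 to 1 covers 1000 mm each way for a shift and pi/2 rad each way for a turn. Its arguments: {"type":"object","properties":{"motion":{"type":"array","items":{"type":"object","properties":{"tx":{"type":"number"},"ty":{"type":"number"},"tz":{"type":"number"},"twist":{"type":"number"}}}},"gripper":{"type":"number"},"squeeze":{"type":"number"}},"required":["motion"]}

```bash
mkdir -p pics; ls; python3 - <<'E'
from cell import arm
import cv2,numpy as np
s=arm.observe();print({k:np.round(v,3).tolist() for k,v in s.items()})
ims=[arm.get_image(n) for n in("top","side")]
for n,i in zip(("top","side"),ims): cv2.imwrite(f"pics/{n}0.png",i[:,:,::-1])
for n in("top","side"):
  c=arm.calibration(n);print(n,np.round(c["K"],1).tolist(),np.round(c["T"],3).tolist())
for q in("sleeve","ring","plug","jig"):
  print(q,[(np.round(np.array(d["point"])*[640,480],0).tolist(),round(d["conf"],2)) for d in arm.look_for("top",q)])
E
```

```text
pics
{'clock': 0.0, 'joints': [1.037, 0.435, 0.025, 1.574, -0.012, 1.134, -0.075], 'dq': [0.001, -0.001, 0.001, 0.001, 0.001, -0.003, -0.0], 'joint_efforts': [0.002, -66.786, 0.986, -31.446, -0.06, 0.043, 0.0], 'position': [0.261, -0.567, 0.202], 'ee_rot': [-3.068, -0.671, 0.001], 'force': [0.313, -0.002, -0.181], 'ft_torque': [-0.042, -0.012, 0.022], 'gripper_force': 0.0, 'width': 0.999}
top [[623.3, 0.0, 327.6], [0.0, 623.3, 239.6], [0.0, 0.0, 1.0]] [[-0.076, -0.974, 0.214, 0.25], [-0.997, 0.074, -0.018, -0.008], [0.002, -0.215, -0.977, 1.084], [0.0, 0.0, 0.0, 1.0]]
side [[467.2, 0.0, 320.8], [0.0, 467.2, 252.1], [0.0, 0.0, 1.0]] [[-0.74, -0.481, 0.471, 0.079], [-0.673, 0.506, -0.54, 0.404], [0.021, -0.716, -0.697, 0.587], [0.0, 0.0, 0.0, 1.0]]
sleeve [([413.0, 291.0], 0.73), ([420.0, 186.0], 0.64)]
ring [([373.0, 191.0], 0.82), ([359.0, 304.0], 0.63)]
plug [([469.0, 179.0], 0.85)]
jig [([217.0, 245.0], 0.59)]
```

View pics/top0.png

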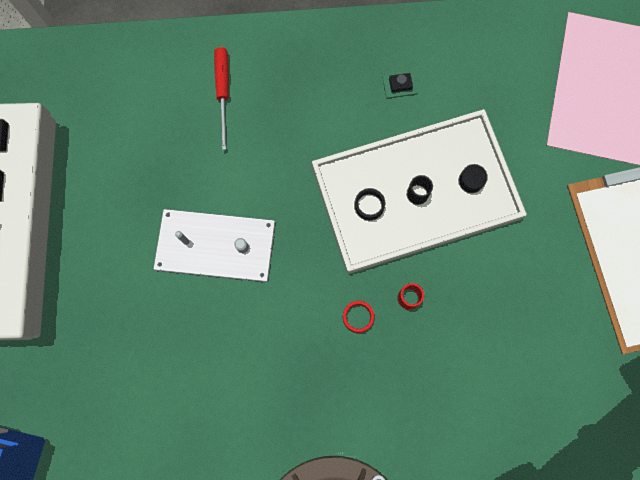

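View pics/side0.png

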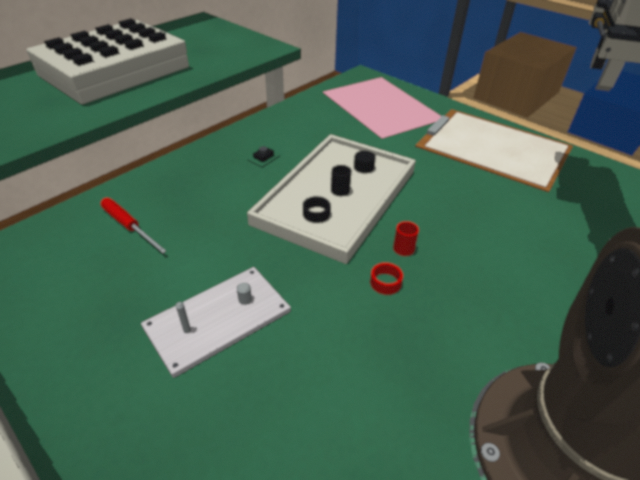

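Black candidates, top view: ring (370,204), sleeve (420,190), plug (473,179). The red look-alikes at (359,317) and (411,296) are not meant. The jig is at (215,245), with the slim post on the left (base about (190,243)) and the thick post at (241,246).

```bash
cat > h.py <<'E'
import numpy as np,cv2
from scipy.optimize import least_squares
def proj(c,P):
    P=np.atleast_2d(P);T=np.linalg.inv(c["T"]);q=P@T[:3,:3].T+T[:3,3];q=q@np.array(c["K"]).T;return q[:,:2]/q[:,2:]
def ray(c,uv,z):
    uv=np.atleast_2d(uv);d=np.c_[uv,np.ones(len(uv))]@np.linalg.inv(c["K"]).T@c["T"][:3,:3].T;o=c["T"][:3,3]
    return o+d*((z-o[2])/d[:,2])[:,None]
def cen(pts):
    m=cv2.moments(cv2.convexHull(np.float32(pts)));return np.array([m["m10"],m["m01"]])/m["m00"],m["m00"]
def cyl(x,y,r,z0,z1):
    a=np.linspace(0,6.28,60);return np.vstack([np.c_[x+r*np.cos(a),y+r*np.sin(a),0*a+z] for z in(z0,z1)])
def locate(c,pts,r,z0,z1):
    t,A=cen(pts);p0=ray(c,t,(z0+z1)/2)[0,:2]
    s=least_squares(lambda p:cen(proj(c,cyl(*p,r,z0,z1)))[0]-t,p0,diff_step=1e-3).x
    return s,A/cen(proj(c,cyl(*s,r,z0,z1)))[1]
E
python3 - <<'E'
from h import *
from cell import arm
c=arm.calibration("top");im=cv2.imread("pics/top0.png")
g=im.max(2)
def blobs(m):
    return cv2.findContours(m.astype(np.uint8),cv2.RETR_EXTERNAL,cv2.CHAIN_APPROX_NONE)[0]
for n,(u,v),r,h in(("ring",(370,204),.027,.024),("sleeve",(420,190),.02,.05),("plug",(473,179),.023,.03)):
    m=np.zeros_like(g);m[v-25:v+25,u-25:u+25]=(g<70)[v-25:v+25,u-25:u+25]
    b=max(blobs(m),key=cv2.contourArea);print(n,locate(c,b[:,0]+0.,r,.02,.02+h))
hsv=cv2.cvtColor(im,cv2.COLOR_BGR2HSV);R=((hsv[...,1]>150)&((hsv[...,0]<8)|(hsv[...,0]>172)))
for u,v,r,h in((359,317,.027,.024),(411,296,.02,.05)):
    m=np.zeros_like(g);m[v-25:v+25,u-25:u+25]=R[v-25:v+25,u-25:u+25]
    b=max(blobs(m),key=cv2.contourArea);print("red",locate(c,b[:,0]+0.,r,0,h))
m=np.zeros_like(g);m[195:295,140:290]=((hsv[...,1]<60)&(g>110))[195:295,140:290]
b=max(blobs(m),key=cv2.contourArea);w=ray(c,b[:,0]+0.,.012)[:,:2]
(x,y),s,a=cv2.minAreaRect(np.float32(w*1000));print("jig",x,y,s,a)
k=cv2.boxPoints(((x,y),s,a));print(k.round(0).tolist())
for n,(u,v),z in(("slimtop",(180,234),.074),("thicktop",(241,243),.044)): print(n,ray(c,(u,v),z))
cr=cv2.resize(im[130:340,140:540],None,fx=2,fy=2,interpolation=2);cv2.imwrite("pics/crop1.png",cr)
E
```

```text
ring (array([ 0.53772751, -0.10560244]), 0.8625347699960958)
sleeve (array([ 0.55319463, -0.193014  ]), 0.8488142509816596)
plug (array([ 0.57015788, -0.29045465]), 0.8352232678205035)
red (array([ 0.34623249, -0.07006491]), 0.9190171083196804)
red (array([ 0.37269626, -0.16112423]), 0.8909931401036336)
jig 491.0634765625 171.09268188476562 (200.63717651367188, 111.27008056640625) 79.70491790771484
[[418.0, 82.0], [528.0, 62.0], [564.0, 260.0], [454.0, 280.0]]
slimtop [[0.49901925 0.2167142  0.074     ]]
thicktop [[0.48281638 0.12008666 0.044     ]]
```

View pics/crop1.png

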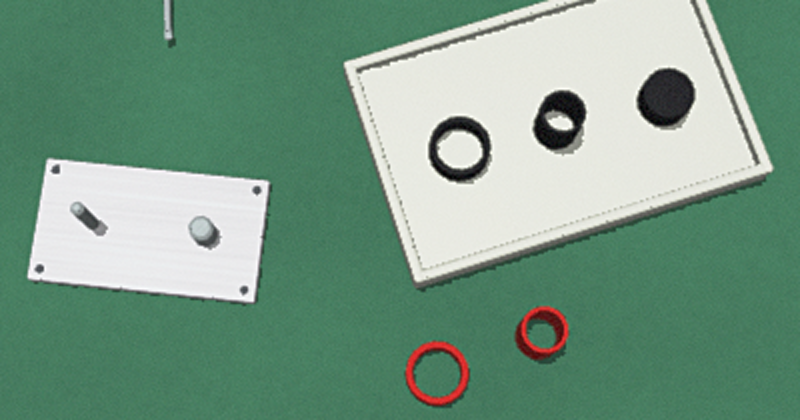

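Choice confirmed: black open ring (460,148 in the crop), black open sleeve (560,118), solid plug (666,97). The red pair are decoys. Sizes and the jig outline (200.6 x 111.3 mm) agree with the given values. Posts: slim (.500,.220), thick (.482,.122), jig yaw about -10.3°.

Emit:
move_arm --motion '[{"tx": 0.037, "ty": -0.0253}, {"tx": 0.037, "ty": -0.0253}, {"tx": 0.037, "ty": -0.0253}, {"tx": 0.037, "ty": -0.0253}, {"tx": 0.037, "ty": -0.0253}, {"tx": 0.037, "ty": -0.0253}, {"tx": 0.037, "ty": -0.0253}, {"tx": 0.037, "ty": -0.0253}, {"tx": 0.037, "ty": -0.0253}, {"tx": 0.037, "ty": -0.0253}, {"tx": 0.037, "ty": -0.0253}, {"tx": 0.037, "ty": -0.0253}]' --gripper -1

```text
invalid input
```

Emit:
move_arm --motion '[{"twist": -0.0833}, {"twist": -0.0833}, {"twist": -0.0833}, {"twist": -0.0833}, {"twist": -0.0833}, {"twist": -0.0833}, {"twist": -0.0833}, {"twist": -0.0833}, {"twist": -0.0833}, {"twist": -0.0833}, {}, {}]'

```text
invalid input
```

```bash
cat >> h.py <<'E'
from scipy.spatial.transform import Rotation as Ro
def togo(s,xyz,yang):
    R=Ro.from_rotvec(s["ee_rot"]).as_matrix();d=R.T@(np.array(xyz)-s["position"])
    a=np.degrees(np.arctan2(R[1,1],R[0,1]));e=(yang-a+90)%180-90
    print("pos",np.round(s["position"],4),"yang",round(a,1),"tilt",round(np.degrees(np.arccos(-R[2,2])),2),"t=",round(s["clock"],2),"-> tool shift",np.round(d,4),"twist",round(-e/90,4))
def black(c,im,xy,r,h,pad=1.5,thr=70):
    pc=proj(c,cyl(*xy,r*pad,.02,.02+h));m=np.zeros(im.shape[:2],np.uint8);cv2.fillConvexPoly(m,cv2.convexHull(np.int32(pc)),1)
    m&=(im.max(2)<thr).astype(np.uint8)
    b=max(cv2.findContours(m,cv2.RETR_EXTERNAL,cv2.CHAIN_APPROX_NONE)[0],key=cv2.contourArea)
    return locate(c,b[:,0]+0.,r,.02,.02+h)
E
python3 - <<'E'
from h import *
from cell import arm
s=arm.observe();c=arm.calibration("wrist");im=arm.get_image("wrist");cv2.imwrite("pics/w1.png",im[:,:,::-1])
print({k:np.round(s[k],3).tolist() for k in("joints","width")})
togo(s,(.538,-.106,.024),10)
for xy,r,h in(((.538,-.106),.027,.024),((.553,-.193),.02,.05)):
  print(proj(c,[*xy,.02]),black(c,im,xy,r,h))
E
```

```text
{'joints': [1.037, 0.435, 0.025, 1.573, -0.012, 1.134, -0.075], 'width': 1.0}
pos [ 0.2609 -0.5677  0.2028] yang -65.3 tilt 0.03 t= 0.3 -> tool shift [ 0.4446 -0.3038  0.1789] twist -0.8369Traceback (most recent call last):
  File "<stdin>", line 7, in <module>
  File "h.py", line 24, in black
    b=max(cv2.findContours(m,cv2.RETR_EXTERNAL,cv2.CHAIN_APPROX_NONE)[0],key=cv2.contourArea)
ValueError: max() iterable argument is empty
```

View pics/w1.png

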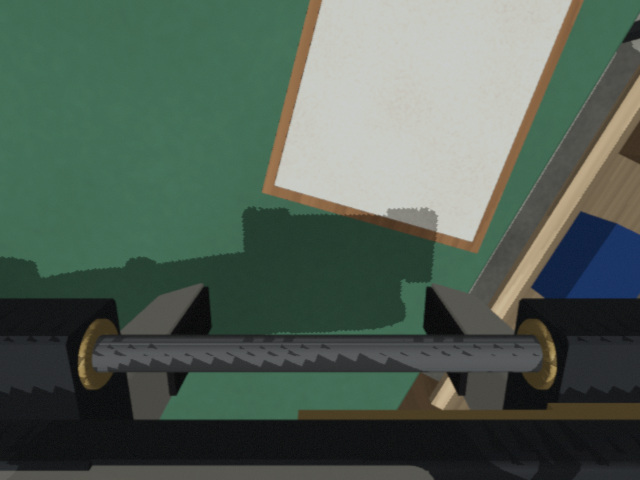

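The wrist camera looks past the fingers at the clipboard, because the move was refused. I'll give every field in each row.

Emit:
move_arm --motion '[{"tx": 0.037, "ty": -0.0253, "tz": 0, "twist": 0}, {"tx": 0.037, "ty": -0.0253, "tz": 0, "twist": 0}, {"tx": 0.037, "ty": -0.0253, "tz": 0, "twist": 0}, {"tx": 0.037, "ty": -0.0253, "tz": 0, "twist": 0}, {"tx": 0.037, "ty": -0.0253, "tz": 0, "twist": 0}, {"tx": 0.037, "ty": -0.0253, "tz": 0, "twist": 0}, {"tx": 0.037, "ty": -0.0253, "tz": 0, "twist": 0}, {"tx": 0.037, "ty": -0.0253, "tz": 0, "twist": 0}, {"tx": 0.037, "ty": -0.0253, "tz": 0, "twist": 0}, {"tx": 0.037, "ty": -0.0253, "tz": 0, "twist": 0}, {"tx": 0.037, "ty": -0.0253, "tz": 0, "twist": 0}, {"tx": 0.037, "ty": -0.0253, "tz": 0, "twist": 0}]' --gripper -1 --squeeze 10

```text
clock: 1.55
position: [0.5384, -0.1051, 0.2033]
ee_rot: [3.069, 0.671, 0.001]
force: [0.6, -1.0, -0.5]
width: 0.998
gripper_force: 0.0
```

Emit:
move_arm --motion '[{"tx": 0, "ty": 0, "tz": 0, "twist": -0.0833}, {"tx": 0, "ty": 0, "tz": 0, "twist": -0.0833}, {"tx": 0, "ty": 0, "tz": 0, "twist": -0.0833}, {"tx": 0, "ty": 0, "tz": 0, "twist": -0.0833}, {"tx": 0, "ty": 0, "tz": 0, "twist": -0.0833}, {"tx": 0, "ty": 0, "tz": 0, "twist": -0.0833}, {"tx": 0, "ty": 0, "tz": 0, "twist": -0.0833}, {"tx": 0, "ty": 0, "tz": 0, "twist": -0.0833}, {"tx": 0, "ty": 0, "tz": 0, "twist": -0.0833}, {"tx": 0, "ty": 0, "tz": 0, "twist": -0.0833}, {"tx": 0, "ty": 0, "tz": 0, "twist": 0}]'

```text
clock: 2.65
position: [0.5376, -0.1068, 0.203]
ee_rot: [-2.024, -2.402, 0.0]
force: [0.7, -1.2, 0.2]
width: 0.999
gripper_force: 0.0
```

```bash
python3 - <<'E'
from h import *
from cell import arm
s=arm.observe();c=arm.calibration("wrist");im=arm.get_image("wrist");cv2.imwrite("pics/w2.png",im[:,:,::-1])
print({k:np.round(s[k],3).tolist() for k in("joints","width")})
print(np.round(c["T"][:3,3],3),np.round(c["T"][:3,2],2))
togo(s,(.538,-.106,.024),10)
for xy,r,h in(((.538,-.106),.027,.024),((.553,-.193),.02,.05),((.57,-.29),.023,.03)):
  print(proj(c,[*xy,.02]))
E
```

```text
{'joints': [0.449, 0.354, -0.463, 1.733, 0.175, 1.096, 0.101], 'width': 0.999}
[ 0.524 -0.032  0.385] [ 0.05 -0.28 -0.96]
pos [ 0.5376 -0.1068  0.203 ] yang 9.8 tilt 0.01 t= 2.65 -> tool shift [0.0007 0.0006 0.179 ] twist -0.0027
[[317.82635903 207.89813456]]
[[317.90984954 296.23219722]]
[[318.25019793 382.55153977]]
```

```bash
python3 - <<'E'
from h import *
from cell import arm
s=arm.observe();c=arm.calibration("wrist");im=cv2.imread("pics/w2.png")
for xy,r,h in(((.538,-.106),.027,.024),((.553,-.193),.02,.05)):
  print(black(c,im,xy,r,h))
E
```

```text
(array([ 0.53882165, -0.10450602]), 0.9188701316385107)
(array([ 0.55374433, -0.19943889]), 1.2664619897845126)
```

View pics/w2.png

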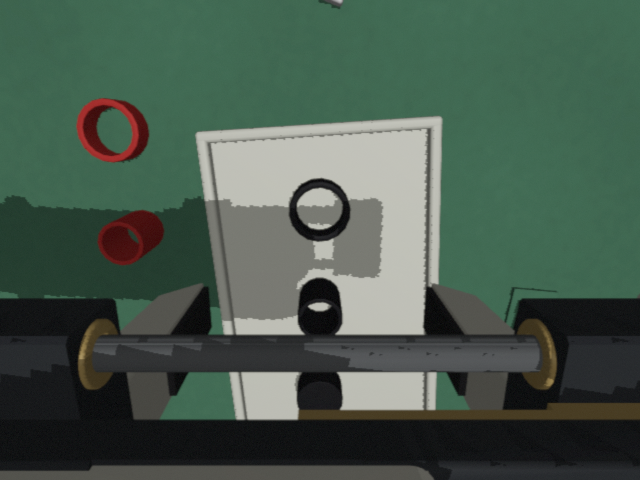

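Ring at (319,209) is centred between the fingers, with sleeve (319,310) and plug (319,390) behind it along the row. Going down for the ring.

Emit:
move_arm --motion '[{"tx": 0.0016, "ty": 0.0012, "tz": 0.04, "twist": 0}, {"tx": 0, "ty": 0, "tz": 0.04, "twist": 0}, {"tx": 0, "ty": 0, "tz": 0.04, "twist": 0}, {"tx": 0, "ty": 0, "tz": 0.03, "twist": 0}, {"tx": 0, "ty": 0, "tz": 0.018, "twist": 0}, {"tx": 0, "ty": 0, "tz": 0.01, "twist": 0}, {"tx": 0, "ty": 0, "tz": 0, "twist": 0}, {"tx": 0, "ty": 0, "tz": 0, "twist": 0}]'

```text
clock: 3.5
position: [0.5393, -0.1049, 0.0258]
ee_rot: [2.028, 2.398, 0.001]
force: [1.2, 0.2, 0.2]
width: 1.001
gripper_force: 0.0
```

Emit:
move_arm --motion '[{"tx": 0, "ty": 0, "tz": 0, "twist": 0}, {"tx": 0, "ty": 0, "tz": 0, "twist": 0}, {"tx": 0, "ty": 0, "tz": 0, "twist": 0}, {"tx": 0, "ty": 0, "tz": 0, "twist": 0}, {"tx": 0, "ty": 0, "tz": 0, "twist": 0}, {"tx": 0, "ty": 0, "tz": 0, "twist": 0}, {"tx": 0, "ty": 0, "tz": 0, "twist": 0}, {"tx": 0, "ty": 0, "tz": 0, "twist": 0}]' --gripper 1 --squeeze 15

```text
clock: 4.3
position: [0.5386, -0.1049, 0.025]
ee_rot: [-2.027, -2.4, 0.0]
force: [0.1, 0.2, -1.0]
width: 0.352
gripper_force: 0.0
```

Opening 32 mm is under the ring's 54 mm, with no grip force, so I'll look.

```bash
python3 - <<'E'
from h import *
from cell import arm
s=arm.observe();print(s["width"],s["gripper_force"],s["position"])
a=arm.get_image("wrist");b=arm.get_image("side")
c=cv2.resize(b[110:290,220:440],(640,524),interpolation=2)
cv2.imwrite("pics/c3.png",cv2.resize(np.hstack([a,np.pad(c[:480],((0,0),(0,0),(0,0)))]),(800,300))[:,:,::-1])
E
```

```text
0.3517768043238428 0.0 [ 0.53856022 -0.10489319  0.02497448]
```

View pics/c3.png

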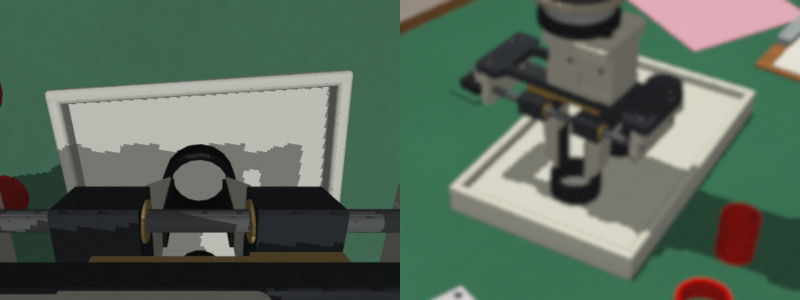

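The ring is still at the fingers. I'll wait a moment to see whether the fingers are still closing.

Emit:
move_arm --motion '[{"tx": 0, "ty": 0, "tz": 0, "twist": 0}]'

```text
clock: 4.5
position: [0.5386, -0.1049, 0.025]
ee_rot: [-2.027, -2.4, 0.0]
force: [-0.3, -0.2, 0.1]
width: 0.178
gripper_force: 0.0
```

```bash
python3 - <<'E'
from h import *
from cell import arm
b=arm.get_image("side");s=arm.observe();print(s["width"],s["gripper_force"],s["force"])
cv2.imwrite("pics/c4.png",cv2.resize(b[130:260,260:400],None,fx=4.5,fy=4.5,interpolation=2)[:,:,::-1])
c=arm.calibration("side");
R=Ro.from_rotvec(s["ee_rot"]).as_matrix()
for y in(.016,.023,.027): print(y,[(proj(c,s["position"]+R@[0,k*y,0])[0]-[260,130])*4.5 for k in(1,-1)])
E
```

```text
0.13425714439567696 0.0 [-0.81679018  1.13384591 -0.06985269]
0.016 [array([219.32287113, 355.55680766]), array([283.16724522, 382.74625446])]
0.023 [array([205.58521771, 349.7063439 ]), array([297.36599398, 388.79308521])]
0.027 [array([197.7712641 , 346.37861019]), array([305.517775  , 392.26468971])]
```

View pics/c4.png

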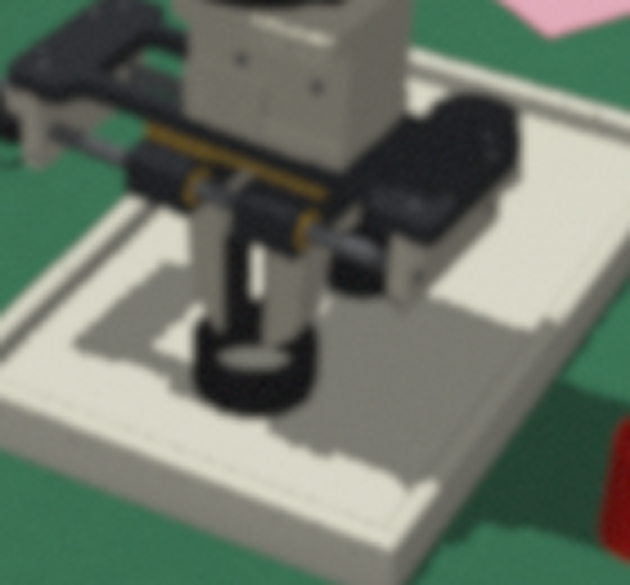

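The fingers are closing behind the ring, which was squeezed out ahead (tool +x). I'll open, lift and check the tool offset.

Emit:
move_arm --motion '[{"tx": 0, "ty": 0, "tz": 0, "twist": 0}, {"tx": 0, "ty": 0, "tz": 0, "twist": 0}, {"tx": 0, "ty": 0, "tz": 0, "twist": 0}, {"tx": 0, "ty": 0, "tz": 0, "twist": 0}, {"tx": 0, "ty": 0, "tz": 0, "twist": 0}, {"tx": 0, "ty": 0, "tz": 0, "twist": 0}, {"tx": 0, "ty": 0, "tz": -0.03, "twist": 0}, {"tx": 0, "ty": 0, "tz": -0.045, "twist": 0}, {"tx": 0, "ty": 0, "tz": -0.045, "twist": 0}, {"tx": 0, "ty": 0, "tz": -0.03, "twist": 0}, {"tx": 0, "ty": 0, "tz": 0, "twist": 0}]' --gripper -1

```text
clock: 5.65
position: [0.5414, -0.1049, 0.1797]
ee_rot: [2.023, 2.395, 0.006]
force: [1.6, 0.2, -0.2]
width: 0.99
gripper_force: 0.0
```

```bash
python3 - <<'E'
from h import *
from cell import arm
s=arm.observe();c=arm.calibration("wrist");im=arm.get_image("wrist")
togo(s,(.54,-.1,.024),10)
R=Ro.from_rotvec(s["ee_rot"]).as_matrix()
v=im.copy()
for k in(0,.046,-.046,): 
  for z in(0,-.019):
    p=proj(c,s["position"]+R@[0,k,z])[0];cv2.circle(v,tuple(int(t) for t in p),4,(255,0,0),-1)
for xy in((.5385,-.1),(.5385,-.08),(.5385,-.09)):
  try: print("wrist",black(c,im,xy,.027,.024,1.25))
  except Exception as e: print(e)
cv2.imwrite("pics/w5.png",v[:,:,::-1])
c=arm.calibration("side");i2=arm.get_image("side")
print("side",[(np.round(np.array(d["point"])*[640,480]),d["conf"]) for d in arm.look_for("side","ring")])
try:print(black(c,i2,(.5385,-.095),.027,.024,1.3))
except Exception as e: print(e)
i0=cv2.imread("pics/side0.png");print("side0",black(c,i0,(.538,-.105),.027,.024,1.3),black(c,i0,(.554,-.195),.02,.05,1.3))
E
```

```text
pos [ 0.5414 -0.1049  0.1797] yang 9.6 tilt 0.45 t= 5.65 -> tool shift [ 0.0054 -0.0017  0.1556] twist -0.004
wrist (array([ 0.5388544, -0.1044502]), 0.9237878171425962)
wrist (array([ 0.53861348, -0.09553923]), 0.5718536799412115)
wrist (array([ 0.53877541, -0.10186699]), 0.8248403161058867)
side [(array([384., 276.]), 0.69), (array([316., 210.]), 0.66)]
(array([ 0.53871134, -0.10644719]), 0.8122586905028817)
side0 (array([ 0.53779002, -0.10552473]), 0.7542279716415503) (array([ 0.55345559, -0.19280197]), 0.7396351262728834)
```

View pics/w5.png

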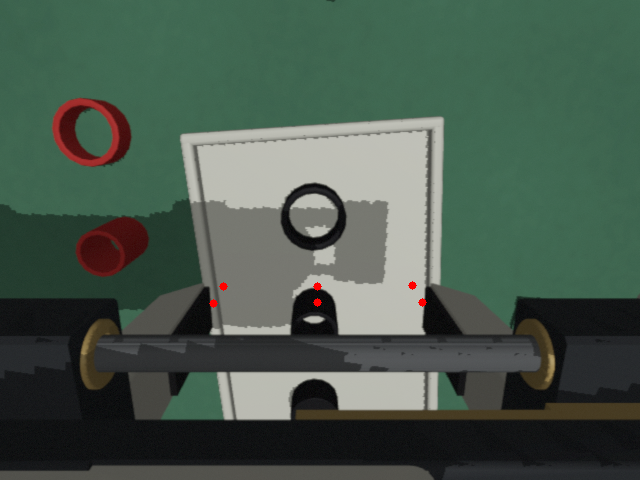

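The ring did not move (still (.5388,-.1045)). The fingers closed above it, so the real tips sit higher than the reported TCP. The pad corners at (208,288) and (427,288) let me estimate by how much.

```bash
python3 - <<'E'
from h import *
from cell import arm
s=arm.observe();c=arm.calibration("wrist");R=Ro.from_rotvec(s["ee_rot"]).as_matrix()
for x in(.0095,-.0095):
  for d in(0,.01,.02,.03,.04): print(x,d,[proj(c,s["position"]+R@[x,k*.046,-d])[0].round(0) for k in(-1,1)])
im=cv2.imread("pics/w5.png");cv2.imwrite("pics/w6.png",cv2.resize(im[270:430,120:320],None,fx=4,fy=3.7,interpolation=2))
print(s["position"],c["T"][:3,3])
E
```

```text
0.0095 0 [array([222., 268.]), array([414., 268.])]
0.0095 0.01 [array([217., 275.]), array([419., 275.])]
0.0095 0.02 [array([211., 284.]), array([425., 284.])]
0.0095 0.03 [array([205., 293.]), array([431., 293.])]
0.0095 0.04 [array([198., 304.]), array([438., 304.])]
-0.0095 0 [array([224., 304.]), array([411., 304.])]
-0.0095 0.01 [array([220., 313.]), array([416., 313.])]
-0.0095 0.02 [array([215., 324.]), array([422., 323.])]
-0.0095 0.03 [array([209., 335.]), array([427., 335.])]
-0.0095 0.04 [array([202., 348.]), array([434., 347.])]
[ 0.53806634 -0.10505285  0.17441106] [ 0.5248771  -0.02995215  0.35598617]
```

View pics/w6.png

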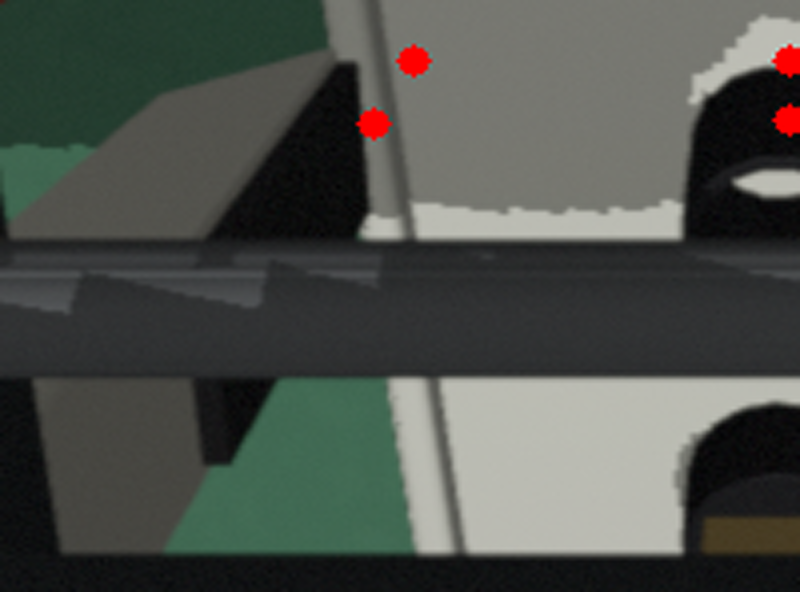

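The pad corners fit a tip about 23 mm behind the reported TCP, which matches the fingers passing over the 44 mm high ring top. I'll go that much lower, feeling the force on the way.

Emit:
move_arm --motion '[{"tx": 0, "ty": 0, "tz": 0.045, "twist": 0}, {"tx": 0, "ty": 0, "tz": 0.045, "twist": 0}, {"tx": 0, "ty": 0, "tz": 0.04, "twist": 0}, {"tx": 0, "ty": 0, "tz": 0.02, "twist": 0}, {"tx": 0, "ty": 0, "tz": 0.012, "twist": 0}, {"tx": 0, "ty": 0, "tz": 0, "twist": 0}, {"tx": 0, "ty": 0, "tz": 0, "twist": 0}]'

```text
clock: 6.5
position: [0.5388, -0.1048, 0.0133]
ee_rot: [2.027, 2.401, 0.0]
force: [-0.4, 0.1, 0.8]
width: 1.003
gripper_force: 0.0
```

Emit:
move_arm --motion '[{"tx": 0, "ty": 0, "tz": 0.004, "twist": 0}, {"tx": 0, "ty": 0, "tz": 0.003, "twist": 0}, {"tx": 0, "ty": 0, "tz": 0, "twist": 0}, {"tx": 0, "ty": 0, "tz": 0, "twist": 0}]'

```text
clock: 6.9
position: [0.5387, -0.105, 0.0063]
ee_rot: [2.026, 2.4, 0.0]
force: [0.2, 0.0, -0.5]
width: 1.0
gripper_force: 0.0
```

Emit:
move_arm --motion '[{"tx": 0, "ty": 0, "tz": 0.003, "twist": 0}, {"tx": 0, "ty": 0, "tz": 0, "twist": 0}]'

```text
clock: 7.1
position: [0.5384, -0.105, 0.0028]
ee_rot: [-2.027, -2.4, 0.0]
force: [-0.2, -0.1, -0.3]
width: 1.002
gripper_force: 0.0
```

Emit:
move_arm --motion '[{"tx": 0, "ty": 0, "tz": 0, "twist": 0}, {"tx": 0, "ty": 0, "tz": 0, "twist": 0}, {"tx": 0, "ty": 0, "tz": 0, "twist": 0}, {"tx": 0, "ty": 0, "tz": 0, "twist": 0}, {"tx": 0, "ty": 0, "tz": 0, "twist": 0}, {"tx": 0, "ty": 0, "tz": 0, "twist": 0}, {"tx": 0, "ty": 0, "tz": 0, "twist": 0}, {"tx": 0, "ty": 0, "tz": 0, "twist": 0}, {"tx": 0, "ty": 0, "tz": 0, "twist": 0}]' --gripper 1 --squeeze 15

```text
clock: 8.0
position: [0.5386, -0.1049, 0.003]
ee_rot: [2.027, 2.4, -0.0]
force: [-0.6, 1.0, 0.5]
width: 0.569
gripper_force: 15.0
```

Ring gripped (52 mm, 15 N). Lifting it and taking it over the thick post.

Emit:
move_arm --motion '[{"tx": 0, "ty": 0, "tz": -0.02, "twist": 0}, {"tx": 0, "ty": 0, "tz": -0.035, "twist": 0}, {"tx": 0, "ty": 0, "tz": -0.035, "twist": 0}, {"tx": 0, "ty": 0, "tz": -0.02, "twist": 0}, {"tx": 0.0389, "ty": -0.003, "tz": 0, "twist": 0}, {"tx": 0.0389, "ty": -0.003, "tz": 0, "twist": 0}, {"tx": 0.0389, "ty": -0.003, "tz": 0, "twist": 0}, {"tx": 0.0389, "ty": -0.003, "tz": 0, "twist": 0}, {"tx": 0.0389, "ty": -0.003, "tz": 0, "twist": 0}, {"tx": 0.0389, "ty": -0.003, "tz": 0, "twist": 0}]'

```text
clock: 9.0
position: [0.4811, 0.1235, 0.1131]
ee_rot: [2.027, 2.4, 0.0]
force: [1.2, -0.1, -0.4]
width: 0.578
gripper_force: 15.0
```

Emit:
move_arm --motion '[{"tx": 0, "ty": 0, "tz": 0, "twist": 0.074}, {"tx": 0, "ty": 0, "tz": 0, "twist": 0.074}, {"tx": 0, "ty": 0, "tz": 0, "twist": 0.074}, {"tx": 0, "ty": 0, "tz": 0, "twist": 0}, {"tx": 0, "ty": 0, "tz": 0, "twist": 0}]'

```text
clock: 9.5
position: [0.4816, 0.1222, 0.113]
ee_rot: [2.409, 2.017, -0.0]
force: [-0.1, 0.0, -1.4]
width: 0.577
gripper_force: 15.0
```

```bash
python3 - <<'E'
from h import *
from cell import arm
s=arm.observe();togo(s,(.482,.122,-.002),-10.3);print(s["width"],s["gripper_force"])
c=arm.calibration("wrist");im=arm.get_image("wrist")
v=im.copy()
for p in((.482,.122,.012),(.482,.122,.044),(.5,.22,.012),(.5,.22,.074)):
  cv2.circle(v,tuple(int(t) for t in proj(c,p)[0]),3,(255,0,0),-1)
cv2.imwrite("pics/w7.png",v[:,:,::-1])
E
```

```text
pos [0.4816 0.1222 0.113 ] yang -10.1 tilt 0.02 t= 9.5 -> tool shift [-1.00e-04  4.00e-04  1.15e-01] twist 0.0019
0.5769603017472898 15.000051828101277
```

View pics/w7.png

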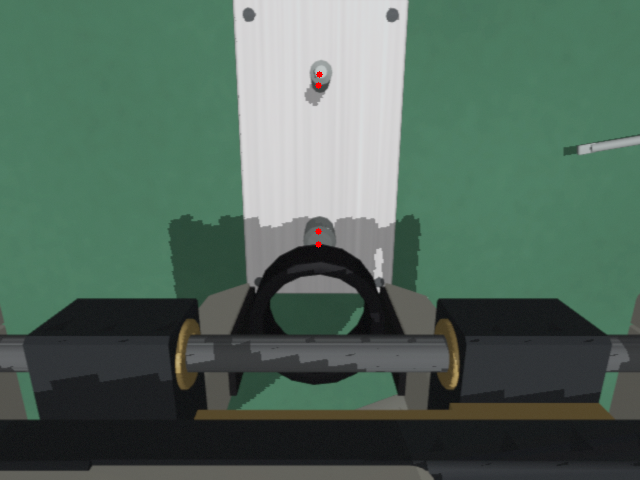

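The predicted post positions fall on the posts ((319,235) and (320,75)), and the ring is held level. Going down.

Emit:
move_arm --motion '[{"tx": 0, "ty": 0, "tz": 0.03, "twist": 0}, {"tx": 0, "ty": 0, "tz": 0.03, "twist": 0}, {"tx": 0, "ty": 0, "tz": 0.025, "twist": 0}, {"tx": 0, "ty": 0, "tz": 0.015, "twist": 0}, {"tx": 0, "ty": 0, "tz": 0.01, "twist": 0}, {"tx": 0, "ty": 0, "tz": 0.005, "twist": 0}, {"tx": 0, "ty": 0, "tz": 0, "twist": 0}]'

```text
clock: 10.25
position: [0.4817, 0.1221, -0.0021]
ee_rot: [-2.412, -2.013, 0.0]
force: [-0.3, -0.8, 0.1]
width: 0.572
gripper_force: 15.0
```

Emit:
move_arm --motion '[{"tx": 0, "ty": 0, "tz": 0.002, "twist": 0}, {"tx": 0, "ty": 0, "tz": 0, "twist": 0}, {"tx": 0, "ty": 0, "tz": 0, "twist": 0}]'

```text
clock: 10.55
position: [0.4821, 0.1223, -0.0035]
ee_rot: [2.412, 2.012, 0.001]
force: [-0.6, -0.0, -0.3]
width: 0.573
gripper_force: 15.0
```

Emit:
move_arm --motion '[{"tx": 0, "ty": 0, "tz": 0, "twist": 0}, {"tx": 0, "ty": 0, "tz": 0, "twist": 0}, {"tx": 0, "ty": 0, "tz": 0, "twist": 0}, {"tx": 0, "ty": 0, "tz": 0, "twist": 0}, {"tx": 0, "ty": 0, "tz": -0.02, "twist": 0}, {"tx": 0, "ty": 0, "tz": -0.04, "twist": 0}, {"tx": 0, "ty": 0, "tz": -0.045, "twist": 0}, {"tx": 0, "ty": 0, "tz": -0.035, "twist": 0}]' --gripper -1

```text
clock: 11.35
position: [0.4819, 0.1225, 0.1383]
ee_rot: [2.412, 2.013, 0.002]
force: [0.6, 0.1, -0.3]
width: 0.997
gripper_force: 0.0
```

Emit:
move_arm --motion '[{"tx": -0.0373, "ty": 0.0157, "tz": 0, "twist": 0}, {"tx": -0.0373, "ty": 0.0157, "tz": 0, "twist": 0}, {"tx": -0.0373, "ty": 0.0157, "tz": 0, "twist": 0}, {"tx": -0.0373, "ty": 0.0157, "tz": 0, "twist": 0}, {"tx": -0.0373, "ty": 0.0157, "tz": 0, "twist": 0}, {"tx": -0.0373, "ty": 0.0157, "tz": 0, "twist": 0}, {"tx": -0.0373, "ty": 0.0157, "tz": 0, "twist": 0}, {"tx": -0.0373, "ty": 0.0157, "tz": 0, "twist": 0}, {"tx": 0, "ty": 0, "tz": 0, "twist": -0.074}, {"tx": 0, "ty": 0, "tz": 0, "twist": -0.074}, {"tx": 0, "ty": 0, "tz": 0, "twist": -0.074}, {"tx": 0, "ty": 0, "tz": 0, "twist": 0}]'

```text
clock: 12.55
position: [0.5515, -0.194, 0.1358]
ee_rot: [-2.024, -2.402, 0.0]
force: [-0.3, 0.5, -0.4]
width: 1.003
gripper_force: 0.0
```

```bash
python3 - <<'E'
from h import *
from cell import arm
s=arm.observe();c=arm.calibration("wrist");im=arm.get_image("wrist")
togo(s,(.5535,-.193,.013),10)
c2=arm.calibration("top");t=arm.get_image("top")
m=(t[225:270,220:265].max(2)<70).astype(np.uint8);b=max(cv2.findContours(m,0,1)[0],key=cv2.contourArea)[:,0]+np.array([220.,225.])
print("ring",locate(c2,b,.027,.012,.036),"goal .482 .122")
a=cv2.resize(t[190:300,140:290],(400,293),interpolation=2);cv2.imwrite("pics/c8.png",np.hstack([a,cv2.resize(im,(391,293))])[:,:,::-1])
for xy in((.5535,-.193),): print(black(c,im,xy,.02,.05,1.2))
E
```

```text
pos [ 0.5515 -0.194   0.1358] yang 9.7 tilt 0.03 t= 12.55 -> tool shift [0.0006 0.0022 0.1228] twist -0.0029
ring (array([0.48051377, 0.12088953]), 0.8652719103819538) goal .482 .122
(array([ 0.55413417, -0.19191191]), 0.9329581960546971)
```

View pics/c8.png

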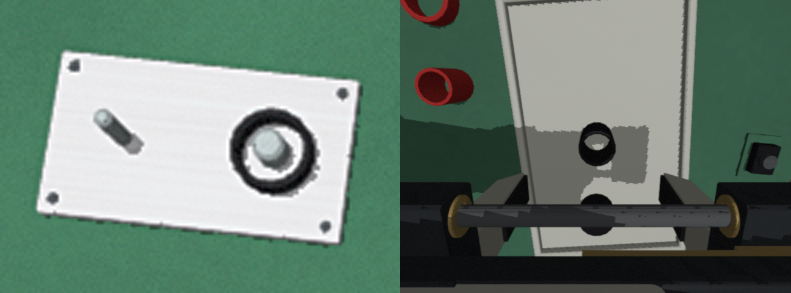

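The ring lies flat around the thick post. The sleeve measures (.554,-.192). I'll grip its upper 20 mm so the body stays clear of the tall post.

Emit:
move_arm --motion '[{"tx": 0.0012, "ty": 0.0027, "tz": 0.03, "twist": 0}, {"tx": 0, "ty": 0, "tz": 0.035, "twist": 0}, {"tx": 0, "ty": 0, "tz": 0.025, "twist": 0}, {"tx": 0, "ty": 0, "tz": 0.014, "twist": 0}, {"tx": 0, "ty": 0, "tz": 0.005, "twist": 0}, {"tx": 0, "ty": 0, "tz": 0, "twist": 0}, {"tx": 0, "ty": 0, "tz": 0, "twist": 0}]'

```text
clock: 13.35
position: [0.5552, -0.1924, 0.0282]
ee_rot: [2.026, 2.399, 0.001]
force: [-0.1, -0.7, 0.4]
width: 1.001
gripper_force: 0.0
```

Emit:
move_arm --motion '[{"tx": 0, "ty": 0, "tz": 0, "twist": 0}, {"tx": 0, "ty": 0, "tz": 0, "twist": 0}, {"tx": 0, "ty": 0, "tz": 0, "twist": 0}, {"tx": 0, "ty": 0, "tz": 0, "twist": 0}, {"tx": 0, "ty": 0, "tz": 0, "twist": 0}, {"tx": 0, "ty": 0, "tz": 0, "twist": 0}, {"tx": 0, "ty": 0, "tz": 0, "twist": 0}, {"tx": 0, "ty": 0, "tz": 0, "twist": 0}, {"tx": 0, "ty": 0, "tz": 0, "twist": 0}, {"tx": 0, "ty": 0, "tz": 0, "twist": 0}]' --gripper 1 --squeeze 15

```text
clock: 14.35
position: [0.5542, -0.1922, 0.027]
ee_rot: [-2.027, -2.4, 0.0]
force: [0.3, -0.2, 1.0]
width: 0.433
gripper_force: 15.0
```

Emit:
move_arm --motion '[{"tx": 0, "ty": 0, "tz": -0.02, "twist": 0}, {"tx": 0, "ty": 0, "tz": -0.04, "twist": 0}, {"tx": 0, "ty": 0, "tz": -0.04, "twist": 0}, {"tx": 0, "ty": 0, "tz": -0.02, "twist": 0}]'

```text
clock: 14.75
position: [0.5557, -0.1923, 0.1505]
ee_rot: [2.024, 2.398, 0.003]
force: [-1.1, -0.1, 0.3]
width: 0.435
gripper_force: 15.0
```

Emit:
move_arm --motion '[{"tx": 0.0415, "ty": 0.0016, "tz": 0, "twist": 0}, {"tx": 0.0415, "ty": 0.0016, "tz": 0, "twist": 0}, {"tx": 0.0415, "ty": 0.0016, "tz": 0, "twist": 0}, {"tx": 0.0415, "ty": 0.0016, "tz": 0, "twist": 0}, {"tx": 0.0415, "ty": 0.0016, "tz": 0, "twist": 0}, {"tx": 0.0415, "ty": 0.0016, "tz": 0, "twist": 0}, {"tx": 0.0415, "ty": 0.0016, "tz": 0, "twist": 0}, {"tx": 0.0415, "ty": 0.0016, "tz": 0, "twist": 0}, {"tx": 0.0415, "ty": 0.0016, "tz": 0, "twist": 0}, {"tx": 0.0415, "ty": 0.0016, "tz": 0, "twist": 0}]'

```text
clock: 15.75
position: [0.5, 0.221, 0.1471]
ee_rot: [2.027, 2.4, 0.0]
force: [1.5, 0.1, -0.4]
width: 0.435
gripper_force: 15.0
```

Emit:
move_arm --motion '[{"tx": 0, "ty": 0, "tz": 0, "twist": 0.074}, {"tx": 0, "ty": 0, "tz": 0, "twist": 0.074}, {"tx": 0, "ty": 0, "tz": 0, "twist": 0.074}, {"tx": 0, "ty": 0, "tz": 0, "twist": 0}, {"tx": 0, "ty": 0, "tz": 0, "twist": 0}]'

```text
clock: 16.25
position: [0.5004, 0.2195, 0.147]
ee_rot: [2.409, 2.017, -0.0]
force: [0.2, -0.2, -0.0]
width: 0.439
gripper_force: 15.0
```

```bash
python3 - <<'E'
from h import *
from cell import arm
s=arm.observe();togo(s,(.4995,.2195,.0205),-10.3);print(s["width"],s["gripper_force"])
E
```

```text
pos [0.5004 0.2195 0.147 ] yang -10.1 tilt 0.01 t= 16.25 -> tool shift [-0.0002 -0.0009  0.1265] twist 0.0019
0.438613602539883 15.000178010668606
```

Emit:
move_arm --motion '[{"tx": 0, "ty": -0.0009, "tz": 0.03, "twist": 0}, {"tx": 0, "ty": 0, "tz": 0.03, "twist": 0}, {"tx": 0, "ty": 0, "tz": 0.015, "twist": 0}, {"tx": 0, "ty": 0, "tz": 0.015, "twist": 0}, {"tx": 0, "ty": 0, "tz": 0.015, "twist": 0}, {"tx": 0, "ty": 0, "tz": 0.012, "twist": 0}, {"tx": 0, "ty": 0, "tz": 0.006, "twist": 0}, {"tx": 0, "ty": 0, "tz": 0, "twist": 0}]'

```text
clock: 17.05
position: [0.4992, 0.2194, 0.0234]
ee_rot: [-2.411, -2.013, 0.002]
force: [0.8, -0.7, -0.3]
width: 0.436
gripper_force: 15.0
```

Emit:
move_arm --motion '[{"tx": 0, "ty": 0, "tz": 0.003, "twist": 0}, {"tx": 0, "ty": 0, "tz": 0, "twist": 0}, {"tx": 0, "ty": 0, "tz": 0, "twist": 0}]'

```text
clock: 17.35
position: [0.4999, 0.2199, 0.0215]
ee_rot: [2.412, 2.012, 0.001]
force: [-0.1, 0.1, 0.5]
width: 0.435
gripper_force: 15.0
```

Emit:
move_arm --motion '[{"tx": 0, "ty": 0, "tz": 0.0015, "twist": 0}, {"tx": 0, "ty": 0, "tz": 0, "twist": 0}]'

```text
clock: 17.55
position: [0.4996, 0.2197, 0.0196]
ee_rot: [2.412, 2.012, 0.0]
force: [0.3, 0.8, 0.1]
width: 0.434
gripper_force: 15.0
```

Emit:
move_arm --motion '[{"tx": 0, "ty": 0, "tz": 0, "twist": 0}, {"tx": 0, "ty": 0, "tz": 0, "twist": 0}, {"tx": 0, "ty": 0, "tz": 0, "twist": 0}, {"tx": 0, "ty": 0, "tz": 0, "twist": 0}, {"tx": 0, "ty": 0, "tz": 0, "twist": 0}, {"tx": 0, "ty": 0, "tz": -0.02, "twist": 0}, {"tx": 0, "ty": 0, "tz": -0.04, "twist": 0}, {"tx": 0, "ty": 0, "tz": -0.045, "twist": 0}, {"tx": 0, "ty": 0, "tz": -0.045, "twist": 0}, {"tx": 0, "ty": 0, "tz": 0, "twist": 0}]' --gripper -1

```text
clock: 18.55
position: [0.5026, 0.2219, 0.1757]
ee_rot: [2.411, 2.011, 0.015]
force: [-0.3, 0.8, 0.3]
width: 0.999
gripper_force: 0.0
```

Emit:
move_arm --motion '[{"tx": -0.04, "ty": 0.0, "tz": 0, "twist": 0}, {"tx": -0.045, "ty": 0.0, "tz": 0, "twist": 0}, {"tx": -0.045, "ty": 0, "tz": 0, "twist": 0}, {"tx": -0.045, "ty": 0, "tz": 0, "twist": 0}, {"tx": -0.045, "ty": 0, "tz": 0, "twist": 0}, {"tx": -0.02, "ty": 0, "tz": 0, "twist": 0}, {"tx": 0, "ty": 0, "tz": 0, "twist": 0}]'

```text
clock: 19.25
position: [0.4556, -0.0201, 0.1693]
ee_rot: [2.418, 2.005, -0.003]
force: [-0.3, 0.8, 0.3]
width: 1.005
gripper_force: 0.0
```

```bash
python3 - <<'E'
from h import *
from cell import arm
c=arm.calibration("top");t=arm.get_image("top");sd=arm.get_image("side")
for n,p,r,h in(("ring",(.482,.122),.027,.024),("sleeve",(.5,.22),.02,.05)):
  pc=proj(c,cyl(*p,r*1.3,.012,.012+h));m=np.zeros(t.shape[:2],np.uint8);cv2.fillConvexPoly(m,cv2.convexHull(np.int32(pc)),1)
  m&=(t.max(2)<70).astype(np.uint8);b=max(cv2.findContours(m,0,1)[0],key=cv2.contourArea)[:,0]+0.
  print(n,p,locate(c,b,r,.012,.012+h))
a=cv2.resize(t[190:300,140:290],(400,293),interpolation=2);b=cv2.resize(sd[250:390,120:310],(398,293),interpolation=2)
cv2.imwrite("pics/c9.png",np.hstack([a,b])[:,:,::-1])
E
```

```text
ring (0.482, 0.122) (array([0.48060282, 0.12081189]), 0.8623589288436159)
sleeve (0.5, 0.22) (array([0.49832276, 0.21839106]), 0.8407801519962305)
```

View pics/c9.png

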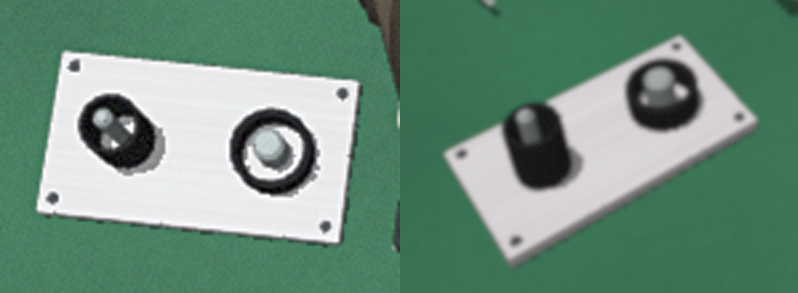

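Both are threaded: the sleeve stands upright around the slim post (110,130 in the left view) and the ring lies flat around the thick post (273,150). Each is within about 2 mm of its post, and the gripper is clear.

```bash
python3 -c "
from cell import arm
print(arm.sign_off())"
```

```text
the job is handed in; nothing more can be done
None
```

The job is handed in: the last pictures show the sleeve on the slim post and the ring on the thick post, both down on the plate and within about 2 mm of their posts; I never went near the plug, and no verdict came back.

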